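# Layer two instrument cases and jack up the wrapping deck

### The job

Lay the perforated separator sheet squarely on the instrument case that is clipped to the steel lift deck, then set the loose instrument case squarely on the sheet, each set down and not dropped. Then stand the small lever jack on the counter with its saddle centred under the deck's marked lift point and let go of it, pump its handle once (right down, then let it come all the way back up), press it right down again and finish there, with the gripper holding the handle down so that the deck stays raised. Raise the deck by the jack only, and leave the other things on the counter where they are.

Things in the scene. Friction and masses are not known exactly. Their poses are not given: they have to be found in the camera images.
- sheet_center (a point): Centre of the loose separator sheet, a rigid white perforated plate 160 (its x) x 62 (its y) x 6 mm thick, 60 g. It starts lying on a fixed steel block rack, 110 x 36 mm and 30 mm high, along the same axis and overhanging it by 13 mm on each long side, so it can be gripped across its 62 mm width. z up.
- case_center (a point): Centre (half-way up) of the loose second-layer instrument case, a closed violet polycarbonate box 150 (its x) x 54 (its y) x 35 mm high, about 0.3 kg, starting flat on the counter. z up.
- layer_top (a point): Where the sheet and then the second case go, centred, same long axis: centre of the top face of the first-layer case (violet, 150 along x by 54 along y, 35 mm high), clipped for good to the lift deck, 111 mm above the counter with the deck down. z up.
- stand: Fixed foot of the lift deck; origin on the counter under the deck's middle, x and y as the deck's; the foot spans y -33 to +43 mm. The deck over it is a steel plate 180 (x) x 110 (y) x 10 mm, top 76 mm above the counter when down; a tab 50 mm wide sticks out on its -y side to y = -106 mm and carries the lift point.
- lift_pad (a point): The lift point: centre of the underside of a round rubber pad, 30 mm across, beneath the tab on the deck's -y side, 85 mm from the deck's middle and 62 mm above the counter with the deck down. A raised round steel boss on top of the tab marks it. Axes as the deck's.
- deck (a joint): How far the deck (with its first case) has risen, m: 0 down, free to slide up to 0.040. It falls back when not supported; about 0.75 kg plus what lies on it.
- jack_grip (a point): Grip point on the jack's upright aluminium column, on its middle line, 65 mm above the jack's underside. The column is 24 mm wide (jack's y), 34 mm long (jack's x) and 86 mm high: grip it across the 24 mm from above to carry or slide the jack. Axes as the jack's.
- jack: The loose lever jack, about 0.8 kg; origin under the column on the underside. Flat base 64 mm wide, 10 mm thick, from x = -180 to +110 mm. x points from column to saddle, the handle points to -x, z up. Set it with its x along the deck's +y (handle away from the deck): the base then slips beneath the tab, clear of the foot.
- saddle_top (a point): Centre of the top of the jack's round steel saddle, 36 mm across, 80 mm ahead (+x) of the column's middle; 50 mm above the jack's underside when down, so 12 mm below the lift pad. It rises straight up, 72 mm per radian of the handle, at most 36 mm.
- paddle (a point): Press here: centre of the top of the 36 x 36 x 8 mm rubber paddle at the end of the pump handle. The handle turns about a level pin 26 mm behind (-x) the column's middle, 50 mm above the jack's underside. Handle up: this point is 138 mm behind the column's middle and 116 mm above the underside; right down (level): 156 mm behind, 54 mm above.
- jack_handle (a joint): Pump handle angle, rad: 0 = fully up, 0.5 = right down (level, at its stop). A spring returns it; pressing the paddle takes 2 to 5 N, about 10 N with the loaded deck. No ratchet: saddle and deck follow the handle and stay up only while it is held. The saddle meets the pad at about 0.17 rad; at 0.5 the deck is up about 0.024 m.
- hemostat: Bystander: steel hemostat, 110 mm long, flat on the counter; leave it.
- speculum: Bystander: polished nasal speculum, 115 mm long; leave it.
- chuck_key: Bystander: matte titanium T-shaped chuck key, 70 mm; leave it.
- gallipot: Bystander: steel bowl 80 mm across, 45 mm high; leave it.
- spray: Bystander: white bottle 52 mm across, 120 mm high; leave it.
- beaker: Bystander: steel cup 70 mm across, 80 mm high; leave it.
Things that resemble listed ones, but are neither listed nor needed, are in the scene too. There is more than one size of the part that bears case_center; the job needs the larger.

How it is judged:
By the outcome, as a careful person would: the job done as asked, in the order asked, and still so for the second after the job is handed in, while the arm keeps its last pose, push and grip.
It also fails if it takes over 72 s, if anything falls off the work surface, if the arm or the gripper's body presses on something with over 40 N, if the wrist force passes 120 N, or if a joint passes its speed limit or range.

### The arm

A 6-joint arm with a two-finger parallel gripper is mounted at the origin on the work surface. World frame = base frame: x ahead of the robot, y to its left, z up, the work surface at z = 0. Lengths are in m, angles in degrees, forces in N, time in s.
With the tool pointing down it reaches from about 0.25 to 0.725 m from the base axis. Payload 9.7 kg.
Tool frame: the origin (TCP) lies where the fingers leave the gripper's body, on its centre line; the fingertips stand 73 mm ahead of it and the grasp point (between the pads) lies 54 mm ahead of it; z points along the fingers, y is the line along which they close (so a half turn about z gives the same grasp; the last joint's range is limited). The gripper opens to 85 mm and grips with 20 to 120 N. Pads are 22 mm wide; open, the fingers measure 114 mm over their backs; the gripper's body (76 mm by 85 mm) begins 54 mm behind the grasp point. The pads swing forward as they close: fully open they stand 13 mm farther back than shut.
Start: joints at [65.833, 4.979, 10.078, 95.1, 0, 90], TCP at [0.225, 0.502, 0.304] pointing down, gripper open.
Joint ranges: [-179.16, 179.16], [-48.56, 103.87], [-65.8, 70.77], [-126.05, 130.52], [-82.76, 87.17], [-180, 180]. Speed limits (degrees/s): [127.2, 127.2, 147.25, 180, 180, 180].

### API

Orientations are given as [roll, pitch, yaw] about the fixed x, y, z axes, in that order (R = Rz(yaw) Ry(pitch) Rx(roll)).
In Python, from workcell import sensors, imaging, bot gives the robot as it stands.
- The arm moves only by the tool apply_moves, never from a script. Its argument "rows" is a list of rows, each a list of 3 entries, a list of its own where there are three numbers: the shift along the tool's x, y, z in units of 10 cm (1.0 is 10 cm), then the turn, a rotation vector about the tool's x, y, z in units of 30 degrees (1.0 is 30 degrees), then the opening, from 0 (shut) to 1 (fully open). A call has 1 to 20 rows; each row is the pose to reach, as a shift and turn from the pose commanded when the call began, along the tool's axes at that moment; what a row does not reach only later rows make up. A row lasts 1/10 s, in which the tool goes at most 50 mm and 8.59 degrees, less where a joint would pass 70% of its speed; a pose out of reach is approached as far as the arm can. A call with a number of a shift or a turn outside -1 to 1 is refused whole. A call with a gripper value outside its range is refused whole. The fingers move at their own pace and stop on an object; "force" is the grip in N (left out, the last holds). Time passes only in rows, so rows that repeat a pose let the fingers close. It gives the time, the measured TCP pose, the force, the opening and the grip force at its end, in the units of the state.
- sensors.get_obs(): the state, without advancing time (a new reading comes with each control period).
- imaging.camera(name): name is "side" or "top" or "wrist"; returns (picture, depth): 480x640x3 uint8, red, green, blue; 480x640 float32, m along the optical axis (not along the pixel's ray), 0 where there is no reading.
- imaging.get_calibration(name): a dict with "intrinsics" (3x3 intrinsics, pixels), "dist_coeffs" ([k1, k2, p1, p2, k3] as OpenCV has them; the pictures are not rectified), "world_from_camera" (4x4, takes a point from camera to world coordinates). Camera axes: x right, y down, z forward; pixel columns grow to the right and rows downward; lengths in m; the calibration is good to about 2 mm. A picture is of the moment at which its call begins: read the wrist's pose just before it. get_calibration takes no time and is no camera call; for the wrist camera it gives the pose at the moment of the call.
- bot.job_done(): hands the job in; it is judged then, once.
The state is a dict: "time": time; "q": joint angles; "qd": joint speeds; "joint_efforts": joint torques, N m; "ee_pos": TCP position; "tcp_rot": TCP orientation; "wrist_force": force on the tool from outside, world axes, zero at the start; "torque": the same for the moment, N m; "opening": finger opening in m; "grasp_force": force on a finger pad.
Only numpy, scipy, OpenCV 4.12 (cv2) and the standard library are available. Lean on these libraries where they do the work, as an engineer would, in place of code of your own. Each camera call takes 0.05 s, during which the arm holds its last target. There are 200 camera calls.

## Working session

There is one attempt and no reset: what is moved stays moved. The work goes in short steps, Python scripts to look and compute and a tool call to move; the robot and the scene stay as the last step left them, time stands still between calls to the robot, and variables do not carry over. Pictures are saved under pics/ and viewed, at most 13 in all, crops included, and the job is handed in when it is done.

Besides the shell and the picture viewer there is one more tool, called after "Call:" by a JSON object that holds its "op" and its "data", one argument or row to a line. apply_moves: Moves the arm, as the interface text tells. Its arguments: {"type":"object","properties":{"rows":{"type":"array"},"force":{"type":"number"}},"required":["rows"]}

```bash
mkdir -p pics; ls; cat > h.py <<'E'
import numpy as np, cv2
from workcell import sensors, imaging, bot
def snap(n):
    cal=imaging.get_calibration(n); p,d=imaging.camera(n)
    np.savez('pics/%s.npz'%n,p=p,d=d,K=cal['intrinsics'],D=cal['dist_coeffs'],T=cal['world_from_camera'])
    return p,d,cal
def cloud(n):
    z=np.load('pics/%s.npz'%n); d=z['d']; v,u=np.mgrid[:480,:640]
    q=cv2.undistortPoints(np.stack([u,v],-1).reshape(-1,1,2).astype(np.float32),z['K'],np.array(z['D'])).reshape(480,640,2)
    P=np.dstack([q*d[...,None],d])@z['T'][:3,:3].T+z['T'][:3,3]
    P[d==0]=np.nan
    return z['p'],P
E
python3 - <<'E'
from h import *
for n in ('top','side'):
    p,d,c=snap(n); cv2.imwrite(f'pics/{n}0.png',p[...,::-1]); print(n,np.round(c['world_from_camera'],3).tolist())
print(sensors.get_obs())
E
```

```text
pics
top [[0.003, -0.99, 0.14, 0.318], [-1.0, -0.005, -0.016, 0.062], [0.016, -0.14, -0.99, 1.82], [0.0, 0.0, 0.0, 1.0]]
side [[0.959, -0.158, 0.236, 0.314], [-0.284, -0.514, 0.81, -0.848], [-0.007, -0.843, -0.537, 0.682], [0.0, 0.0, 0.0, 1.0]]
{'time': 0.1, 'q': array([ 6.58345882e+01,  5.00810289e+00,  1.00391772e+01,  9.50982393e+01,
       -1.11693578e-04,  9.00020148e+01]), 'qd': array([-0.03661814, -0.06334888,  0.11494939,  0.05233976,  0.08617587,
       -0.0029617 ]), 'joint_efforts': array([-8.77083603e-04, -5.21561193e+01,  4.65652478e+01,  1.59347872e-02,
       -1.71517098e-05, -2.62756993e-05]), 'ee_pos': array([0.22511036, 0.50170205, 0.30325406]), 'tcp_rot': array([-1.79932835e+02,  1.14055317e-04,  1.55832574e+02]), 'wrist_force': array([ 0.06340327, -0.04873026,  0.54144513]), 'torque': array([-0.03924025,  0.02312715, -0.02647069]), 'grasp_force': 0.0, 'opening': 0.08547269728392978}
```

View pics/top0.png

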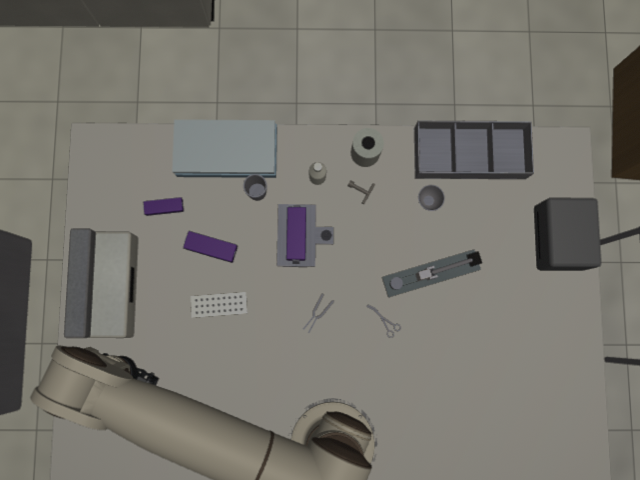

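View pics/side0.png

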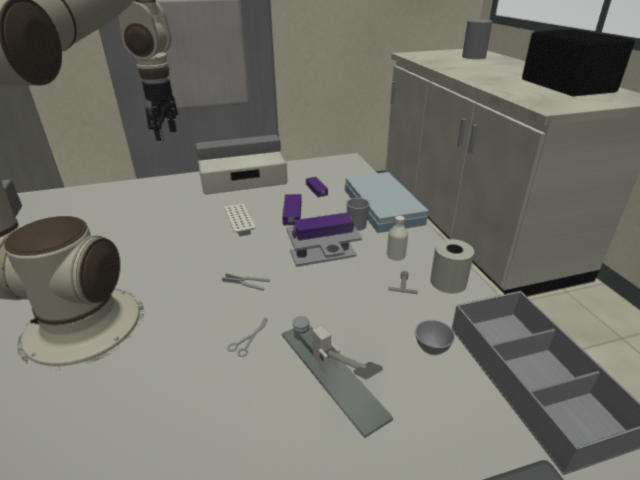

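Top view: case candidates are the larger loose violet box at (210,246), the smaller one at (163,206) and the clipped one at (296,234) with its tab at (326,235). The sheet is at (219,305). The jack has its saddle at (396,283), column at (427,272) and paddle at (474,259). I choose the box at (210,246) and measure everything next.

```bash
cat >> h.py <<'E'
def rect(P,mask,name=''):
    pts=P[mask]; pts=pts[~np.isnan(pts[:,0])]
    (cx,cy),(w,h),a=cv2.minAreaRect((pts[:,:2]*1000).astype(np.float32))
    if w<h: w,h,a=h,w,a+90
    a=(a+90)%180-90
    print(name,len(pts),'c',round(cx,1),round(cy,1),'size',round(w),round(h),'ang',round(a,1),'zmed',np.round(np.median(pts[:,2])*1000,1))
    return cx,cy,a
def big(mask,seed):
    n,l=cv2.connectedComponents(mask.astype(np.uint8)); return l==l[seed[1],seed[0]]
E
python3 - <<'E'
from h import *
p,P=cloud('top'); hsv=cv2.cvtColor(p,cv2.COLOR_RGB2HSV); z=P[...,2]
vio=(hsv[...,0]>125)&(hsv[...,0]<150)&(hsv[...,1]>100)
for s,n in (((210,246),'case'),((163,206),'small'),((296,234),'deckcase')):
    m=big(vio,s); zm=np.nanmedian(z[m]); rect(P,m&(abs(z-zm)<.008),n)
up=z>0.02
box=np.zeros_like(up); box[285:325,180:255]=1
rect(P,box&up,'sheet')
print('table',np.nanmedian(z[300:330,400:500]))
for n,(u0,v0,u1,v1),lo,hi in (('deck',(270,195,318,275),.06,.09),('boss',(316,222,340,250),.05,.11),('saddle',(385,270,407,293),.035,.07),('jackbase',(375,240,490,300),.004,.02),('column',(414,262,437,285),.07,.1),('paddle',(462,248,486,270),.09,.13)):
    b=np.zeros_like(up); b[v0:v1,u0:u1]=1; rect(P,b&(z>lo)&(z<hi),n)
d=np.load('pics/top.npz'); c=p[190:330,180:500][...,::-1]; c=cv2.resize(c,None,fx=2.5,fy=2.5,interpolation=cv2.INTER_CUBIC)
cv2.imwrite('pics/crop1.png',c)
E
```

```text
case 800 c 564.2 358.5 size 146 51 ang 73.8 zmed 35.2
small 458 c 685.4 502.6 size 110 40 ang -83.7 zmed 27.3
deckcase 887 c 593.7 105.8 size 150 50 ang -1.4 zmed 111.4
sheet 1206 c 395.7 329.8 size 162 62 ang -85.0 zmed 36.4
table 0.00047120229622876764
deck 1385 c 594.3 103.9 size 182 117 ang -0.7 zmed 76.4
boss 289 c 593.3 25.9 size 49 46 ang 0.3 zmed 77.7
saddle 129 c 459.8 -189.1 size 48 33 ang -89.5 zmed 49.6
jackbase 2310 c 502.9 -297.6 size 344 176 ang -89.8 zmed 8.2
column 109 c 484.4 -267.2 size 54 24 ang -75.2 zmed 86.0
paddle 193 c 520.4 -385.3 size 51 35 ang -72.3 zmed 115.3
```

View pics/crop1.png

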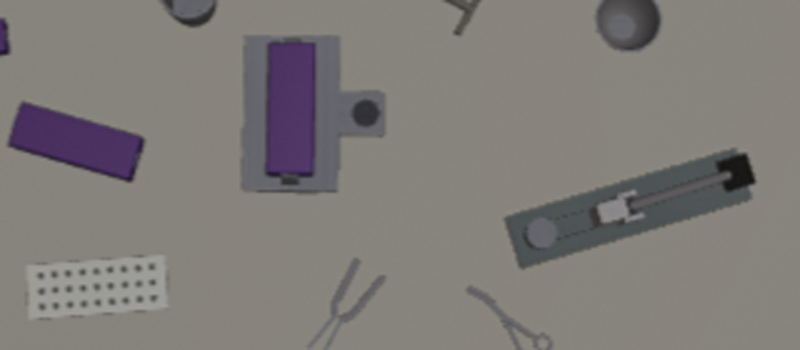

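Crop check: the chosen box (crop about 75,140) measures 146x51 mm and 35 mm high, so it is the larger case. The jack's handle points right (-y), and the deck's tab is on the -y side.

```bash
cat > plan.py <<'E'
import sys; from h import *
from scipy.spatial.transform import Rotation as Ro
# usage: plan.py x y z yaw (mm,deg): numbers per call from measured pose
def plan(x,y,z,yaw,verbose=1):
    o=sensors.get_obs(); p=np.array(o['ee_pos']); R0=Ro.from_euler('xyz',o['tcp_rot'],degrees=True)
    R1=Ro.from_euler('xyz',[180,0,yaw],degrees=True); g=np.array([x,y,z])/1000
    print('t',round(o['time'],1),'pos',np.round(p*1000,1),'rot',np.round(o['tcp_rot'],2),'F',np.round(o['wrist_force'],1),'op',round(o['opening'],4),'gf',round(o['grasp_force'],1))
    rv=(R0.inv()*R1).as_rotvec(degrees=True); n=max(1,int(np.ceil(max(np.max(np.abs(R0.inv().apply(g-p)))/.1,np.max(np.abs(rv))/30)-.02)))
    while 1:
        out=[];ok=1
        for k in range(n):
            Ra=R0*Ro.from_rotvec(rv*k/n,degrees=True)
            s=Ra.inv().apply((g-p)/n)*10; ok&=np.abs(s).max()<=1; out.append(s)
        if ok: break
        n+=1
    for s in out: print('  shift',np.round(s,3),'turn',np.round(rv/n/30,3))
if __name__=='__main__': plan(*map(float,sys.argv[1:5]))
E
python3 plan.py 396 330 250 95
```

```text
t 0.1 pos [225.1 501.7 303.3] rot [-179.93    0.    155.83] F [ 0.1 -0.   0.5] op 0.0855 gf 0.0
  shift [-0.754 -0.289  0.178] turn [-0.001  0.     0.676]
  shift [-0.807 -0.01   0.178] turn [-0.001  0.     0.676]
  shift [-0.761  0.271  0.178] turn [-0.001  0.     0.676]
```

Call:
{"op": "apply_moves", "data": {
  "rows": [
    [[-0.38,-0.145,0.09],[0,0,0.34],1],
    [[-0.754,-0.289,0.178],[0,0,0.676],1],
    [[-0.754,-0.289,0.178],[0,0,0.676],1]
  ]
}}

```text
time: 0.4
ee_pos: [0.2841, 0.4419, 0.2848]
tcp_rot: [-179.9, 0.1, 135.1]
wrist_force: [0.9, 0.2, 0.5]
opening: 0.0855
grasp_force: 0.0
```

Call:
{"op": "apply_moves", "data": {
  "rows": [
    [[-0.4,0,0.09],[0,0,0.34],1],
    [[-0.807,-0.01,0.178],[0,0,0.676],1],
    [[-0.807,-0.01,0.178],[0,0,0.676],1]
  ]
}}

```text
time: 0.7
ee_pos: [0.3411, 0.3845, 0.2668]
tcp_rot: [-179.9, 0.1, 114.8]
wrist_force: [-0.2, 0.9, 1.0]
opening: 0.0851
grasp_force: 0.0
```

Call:
{"op": "apply_moves", "data": {
  "rows": [
    [[-0.38,0.13,0.09],[0,0,0.34],1],
    [[-0.761,0.271,0.178],[0,0,0.676],1],
    [[-0.761,0.271,0.178],[0,0,0.676],1],
    [[-0.761,0.271,0.178],[0,0,0.676],1]
  ]
}}

```text
time: 1.1
ee_pos: [0.3965, 0.3292, 0.2499]
tcp_rot: [-179.9, 0.0, 94.8]
wrist_force: [-0.8, -0.2, 0.0]
opening: 0.0854
grasp_force: 0.0
```

```bash
python3 - <<'E'
from h import *
p,d,c=snap('wrist'); cv2.imwrite('pics/w1.png',p[...,::-1]); print(np.round(c['world_from_camera'],3).tolist())
p,P=cloud('wrist'); z=P[...,2]; 
m=(z>.03)&(z<.043); n,l,st,ce=cv2.connectedComponentsWithStats(m.astype(np.uint8)); k=1+np.argmax(st[1:,4]); print(st[k]); rect(P,l==k,'sheet')
E
python3 plan.py 396 330 83 95
```

```text
[[0.996, 0.081, 0.026, 0.389], [0.085, -0.946, -0.313, 0.411], [-0.001, 0.314, -0.949, 0.32], [0.0, 0.0, 0.0, 1.0]]
[  283   133    78   180 12990]
sheet 12990 c 394.7 329.6 size 159 62 ang -85.4 zmed 35.9
t 1.1 pos [396.1 329.8 250.2] rot [-1.7996e+02  1.0000e-02  9.5020e+01] F [ 0.2 -0.1  0. ] op 0.0856 gf 0.0
  shift [0.001 0.    0.836] turn [-0.001  0.     0.   ]
  shift [ 0.001 -0.     0.836] turn [-0.001  0.     0.   ]
```

View pics/w1.png

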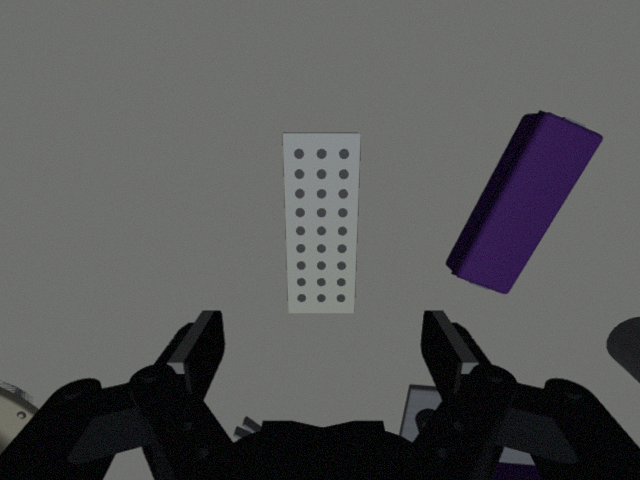

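Wrist view: the sheet is centred between the fingers at (320,223), and the loose case is at (525,200). Descending to grip the sheet.

Call:
{"op": "apply_moves", "data": {
  "rows": [
    [[0,-0.014,0.3],[0,0,0.013],1],
    [[0,-0.014,0.6],[0,0,0.013],1],
    [[0,-0.014,0.9],[0,0,0.013],1],
    [[0,-0.014,0.9],[0,0,0.013],1]
  ]
}}

```text
time: 1.55
ee_pos: [0.3927, 0.3295, 0.1568]
tcp_rot: [-179.7, 0.2, 94.8]
wrist_force: [-0.9, -0.3, 0.2]
opening: 0.0853
grasp_force: 0.0
```

Call:
{"op": "apply_moves", "data": {
  "rows": [
    [[0,0,0.3],[0,0,0],1],
    [[0,0,0.6],[0,0,0],1],
    [[0,0,0.77],[0,0,0],1],
    [[0,0,0.77],[0,0,0],1],
    [[0,0,0.77],[0,0,0],0.6],
    [[0,0,0.77],[0,0,0],0.6],
    [[0,0,0.77],[0,0,0],0.6],
    [[0,0,0.77],[0,0,0],0.6],
    [[0,0,0.77],[0,0,0],0.6],
    [[0,0,0.77],[0,0,0],0.6],
    [[0,0,0.77],[0,0,0],0.6]
  ],
  "force": 30
}}

```text
time: 2.65
ee_pos: [0.3953, 0.3308, 0.0858]
tcp_rot: [179.9, -0.1, 94.6]
wrist_force: [-1.0, -0.1, 6.0]
opening: 0.0613
grasp_force: 32.1
```

```bash
python3 - <<'E'
from h import *
p,P=cloud('wrist'); z=P[...,2]; hsv=cv2.cvtColor(p,cv2.COLOR_RGB2HSV)
vio=(hsv[...,0]>125)&(hsv[...,0]<150)&(hsv[...,1]>80)
rect(P,big(vio,(535,200))&(abs(z-.035)<.006),'case')
E
python3 plan.py 394.7 329.6 200 94.6
```

```text
case 11322 c 564.3 360.8 size 149 55 ang 73.9 zmed 34.8
t 2.6 pos [395.3 330.8  85.8] rot [ 1.7986e+02 -1.3000e-01  9.4630e+01] F [-1.  -0.1  6. ] op 0.0613 gf 32.1
  shift [-0.004 -0.002 -0.571] turn [ 0.002 -0.002  0.   ]
  shift [-0.005 -0.003 -0.571] turn [ 0.002 -0.002  0.   ]
```

```bash
sed -i "s/def plan(x,y,z,yaw,verbose=1):/def plan(x,y,z,yaw,start=None):/; s/^    R1=Ro/    if start: p=np.array(start[:3])\/1000; R0=Ro.from_euler('xyz',[180,0,start[3]],degrees=True)\n    R1=Ro/; s/plan(\*map(float,sys.argv\[1:5\]))/a=list(map(float,sys.argv[1:])); plan(*a[:4],start=a[4:] or None)/" plan.py
python3 plan.py 570 215 260 0 394.7 329.6 173 94.6
```

```text
t 2.6 pos [394.7 329.6 173. ] rot [ 1.7986e+02 -1.3000e-01  9.4630e+01] F [-1.  -0.1  6. ] op 0.0613 gf 32.1
  shift [-0.321  0.414 -0.218] turn [ 0.    -0.     0.788]
  shift [-0.128  0.508 -0.217] turn [ 0.    -0.     0.788]
  shift [ 0.087  0.516 -0.217] turn [ 0.    -0.     0.788]
  shift [ 0.287  0.438 -0.217] turn [ 0.    -0.     0.788]
```

Call:
{"op": "apply_moves", "data": {
  "rows": [
    [[0,0,-0.05],[0,0,0],0.6],
    [[0,0,-0.2],[0,0,0],0.6],
    [[0,0,-0.4],[0,0,0],0.6],
    [[0,0,-0.6],[0,0,0],0.6],
    [[0,0,-0.8],[0,0,0],0.6],
    [[0,0,-0.9],[0,0,0],0.6]
  ]
}}

```text
time: 3.25
ee_pos: [0.3952, 0.3304, 0.1766]
tcp_rot: [179.8, -0.1, 94.6]
wrist_force: [-0.0, 0.6, 0.2]
opening: 0.0614
grasp_force: 32.9
```

Call:
{"op": "apply_moves", "data": {
  "rows": [
    [[-0.05,0.06,-0.03],[0,0,0.12],0.6],
    [[-0.13,0.17,-0.09],[0,0,0.32],0.6],
    [[-0.23,0.29,-0.15],[0,0,0.56],0.6],
    [[-0.321,0.414,-0.218],[0,0,0.788],0.6]
  ]
}}

```text
time: 3.65
ee_pos: [0.4388, 0.3009, 0.1959]
tcp_rot: [180.0, 0.0, 70.7]
wrist_force: [-0.8, -0.3, -1.8]
opening: 0.0611
grasp_force: 32.9
```

Call:
{"op": "apply_moves", "data": {
  "rows": [
    [[-0.04,0.17,-0.07],[0,0,0.263],0.6],
    [[-0.085,0.34,-0.145],[0,0,0.525],0.6],
    [[-0.128,0.508,-0.217],[0,0,0.788],0.6]
  ]
}}

```text
time: 3.95
ee_pos: [0.4828, 0.2721, 0.2177]
tcp_rot: [180.0, -0.0, 47.0]
wrist_force: [0.0, -0.3, -0.9]
opening: 0.0613
grasp_force: 32.9
```

Call:
{"op": "apply_moves", "data": {
  "rows": [
    [[0.03,0.17,-0.07],[0,0,0.263],0.6],
    [[0.058,0.344,-0.145],[0,0,0.525],0.6],
    [[0.087,0.516,-0.217],[0,0,0.788],0.6]
  ]
}}

```text
time: 4.25
ee_pos: [0.5291, 0.2383, 0.2394]
tcp_rot: [-179.7, -0.0, 24.1]
wrist_force: [0.4, -0.3, -0.5]
opening: 0.061
grasp_force: 32.9
```

Call:
{"op": "apply_moves", "data": {
  "rows": [
    [[0.11,0.16,-0.08],[0,0,0.29],0.6],
    [[0.21,0.32,-0.16],[0,0,0.57],0.6],
    [[0.26,0.4,-0.2],[0,0,0.72],0.6],
    [[0.287,0.438,-0.217],[0,0,0.788],0.6],
    [[0.287,0.438,-0.217],[0,0,0.788],0.6],
    [[0.287,0.438,-0.217],[0,0,0.788],0.6]
  ]
}}

```text
time: 4.85
ee_pos: [0.591, 0.0906, 0.2599]
tcp_rot: [-176.7, 0.3, 7.6]
wrist_force: [0.4, -0.1, -0.9]
opening: 0.0612
grasp_force: 33.0
```

```bash
python3 - <<'E'
from h import *
p,d,c=snap('wrist'); cv2.imwrite('pics/w2.png',p[...,::-1])
p,P=cloud('wrist'); z=P[...,2]; hsv=cv2.cvtColor(p,cv2.COLOR_RGB2HSV)
vio=(hsv[...,0]>125)&(hsv[...,0]<150)&(hsv[...,1]>80)
for lo,hi,n in ((.104,.118,'case'),(.068,.084,'deck'),(.17,.26,'sheet')):
    m=(z>lo)&(z<hi)&(vio if n=='case' else ~vio); m[300:]=m[300:]&(n!='sheet'); k,l,st,ce=cv2.connectedComponentsWithStats(m.astype(np.uint8)); k=1+np.argmax(st[1:,4]); print(st[k]); rect(P,l==k,n)
E
python3 plan.py 594 105 200 0
```

```text
[286 128  83  12 546]
case 546 c 667.1 108.1 size 51 6 ang -82.3 zmed 110.1
[ 254   99  160   42 3680]
deck 3680 c 676.1 107.0 size 112 26 ang -82.6 zmed 75.8
[  232   140   183   160 27297]
sheet 27297 c 637.2 100.7 size 62 59 ang -82.4 zmed 209.8
t 4.9 pos [590.9  88.4 260.1] rot [-176.76    0.31    7.42] F [ 1.7 -1.9 -0.1] op 0.0611 gf 33.0
  shift [ 0.055 -0.126  0.608] turn [-0.107  0.017  0.247]
```

View pics/w2.png

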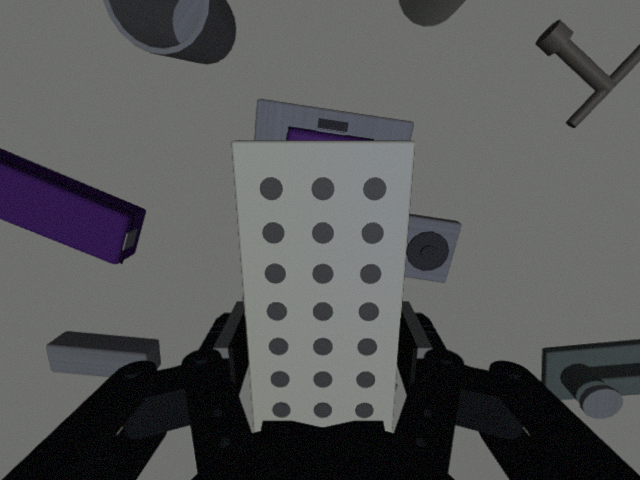

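Wrist view: the sheet is held squarely, with the deck's far edge at (335,112) and the boss at (428,252) behind it. The arm ended off its command, so I check the joints.

```bash
python3 - <<'E'
from h import *
o=sensors.get_obs(); print(np.round(o['q'],1),np.round(o['qd'],1),o['time'],np.round(o['joint_efforts'],1))
E
```

```text
[  7.4  11.1  12.   91.2   3.2 179.9] [1.6 0.  0.2 0.2 1.1 0. ] 4.9 [  4.5 -58.6  47.4  -0.2   1.   -0. ]
```

Call:
{"op": "apply_moves", "data": {
  "rows": [
    [[0,0,0],[0,0,0],0.6],
    [[0,0,0],[0,0,0],0.6]
  ]
}}

```text
time: 5.1
ee_pos: [0.5907, 0.092, 0.26]
tcp_rot: [-176.6, 0.3, 7.7]
wrist_force: [0.9, 0.5, -1.0]
opening: 0.0611
grasp_force: 33.0
```

```bash
python3 - <<'E'
from h import *
o=sensors.get_obs(); print(np.round(o['q'],1),np.round(o['qd'],1),np.round(o['ee_pos'],4),np.round(o['tcp_rot'],1))
E
```

```text
[  7.6  11.2  12.1  91.2   3.4 179.9] [ 0.6  0.3  0.3 -0.  -0.1 -0.1] [0.5907 0.092  0.26  ] [-176.6    0.3    7.7]
```

Joint 6 hit its limit. The relation is q6 = q1 + 180 − yaw, so at the deck I need yaw 180 instead of 0. I turn back the other way.

```bash
python3 plan.py 600 150 260 30;  python3 plan.py 610 210 260 179 600 150 260 30
```

```text
t 5.1 pos [590.7  92.  260. ] rot [-176.61    0.3     7.71] F [ 0.9  0.5 -1. ] op 0.0611 gf 33.0
  shift [ 0.17  -0.561  0.033] turn [-0.114 -0.012 -0.743]
t 5.1 pos [600. 150. 260.] rot [-176.61    0.3     7.71] F [ 0.9  0.5 -1. ] op 0.0611 gf 33.0
  shift [ 0.077 -0.094 -0.   ] turn [ 0.     0.    -0.993]
  shift [ 0.114 -0.043 -0.   ] turn [ 0.     0.    -0.993]
  shift [0.12  0.019 0.   ] turn [ 0.     0.    -0.993]
  shift [0.095 0.076 0.   ] turn [ 0.     0.    -0.993]
  shift [0.044 0.113 0.   ] turn [ 0.     0.    -0.993]
```

Call:
{"op": "apply_moves", "data": {
  "rows": [
    [[0.04,-0.15,0.01],[-0.03,0,-0.2],0.6],
    [[0.1,-0.3,0.02],[-0.06,0,-0.4],0.6],
    [[0.17,-0.561,0.033],[-0.114,-0.012,-0.743],0.6],
    [[0.17,-0.561,0.033],[-0.114,-0.012,-0.743],0.6],
    [[0.17,-0.561,0.033],[-0.114,-0.012,-0.743],0.6]
  ]
}}

```text
time: 5.6
ee_pos: [0.6, 0.151, 0.2596]
tcp_rot: [180.0, 0.0, 30.1]
wrist_force: [0.5, 0.3, -0.6]
opening: 0.061
grasp_force: 33.0
```

Commanded equals the achieved pose; continuing.

Call:
{"op": "apply_moves", "data": {
  "rows": [
    [[0.02,-0.02,0],[0,0,-0.26],0.6],
    [[0.04,-0.05,0],[0,0,-0.53],0.6],
    [[0.06,-0.07,0],[0,0,-0.78],0.6],
    [[0.077,-0.094,0],[0,0,-0.993],0.6]
  ]
}}

```text
time: 6.0
ee_pos: [0.6022, 0.1613, 0.26]
tcp_rot: [-180.0, 0.0, 59.9]
wrist_force: [0.4, 0.4, -0.4]
opening: 0.0609
grasp_force: 33.0
```

Call:
{"op": "apply_moves", "data": {
  "rows": [
    [[0.03,-0.01,0],[0,0,-0.26],0.6],
    [[0.06,-0.02,0],[0,0,-0.53],0.6],
    [[0.09,-0.03,0],[0,0,-0.78],0.6],
    [[0.114,-0.043,0],[0,0,-0.993],0.6]
  ]
}}

```text
time: 6.4
ee_pos: [0.6043, 0.1733, 0.2599]
tcp_rot: [-180.0, 0.0, 89.7]
wrist_force: [-0.6, -0.6, -1.8]
opening: 0.061
grasp_force: 33.0
```

Call:
{"op": "apply_moves", "data": {
  "rows": [
    [[0.03,0,0],[0,0,-0.26],0.6],
    [[0.06,0.01,0],[0,0,-0.53],0.6],
    [[0.09,0.015,0],[0,0,-0.78],0.6],
    [[0.12,0.019,0],[0,0,-0.993],0.6]
  ]
}}

```text
time: 6.8
ee_pos: [0.6062, 0.1852, 0.26]
tcp_rot: [-180.0, -0.0, 119.5]
wrist_force: [-0.0, -1.2, -0.6]
opening: 0.0611
grasp_force: 33.0
```

Call:
{"op": "apply_moves", "data": {
  "rows": [
    [[0.02,0.02,0],[0,0,-0.26],0.6],
    [[0.05,0.04,0],[0,0,-0.53],0.6],
    [[0.07,0.06,0],[0,0,-0.78],0.6],
    [[0.095,0.076,0],[0,0,-0.993],0.6]
  ]
}}

```text
time: 7.2
ee_pos: [0.6082, 0.1972, 0.26]
tcp_rot: [-180.0, -0.0, 149.3]
wrist_force: [-0.8, 0.2, -0.4]
opening: 0.0612
grasp_force: 33.0
```

Call:
{"op": "apply_moves", "data": {
  "rows": [
    [[0.01,0.03,0],[0,0,-0.26],0.6],
    [[0.02,0.06,0],[0,0,-0.53],0.6],
    [[0.03,0.09,0],[0,0,-0.78],0.6],
    [[0.044,0.113,0],[0,0,-0.993],0.6],
    [[0.044,0.113,0],[0,0,-0.993],0.6],
    [[0.044,0.113,0],[0,0,-0.993],0.6]
  ]
}}

```text
time: 7.8
ee_pos: [0.6103, 0.2092, 0.2599]
tcp_rot: [-180.0, -0.0, 178.6]
wrist_force: [0.9, 1.1, -0.4]
opening: 0.0614
grasp_force: 33.0
```

```bash
cat > deck.py <<'E'
from h import *
p,d,c=snap('wrist'); cv2.imwrite('pics/w3.png',p[...,::-1])
p,P=cloud('wrist'); z=P[...,2]; hsv=cv2.cvtColor(p,cv2.COLOR_RGB2HSV)
vio=(hsv[...,0]>125)&(hsv[...,0]<150)&(hsv[...,1]>80)
for lo,hi,n in ((.104,.118,'case'),(.070,.079,'deck'),(.17,.26,'sheet')):
    m=(z>lo)&(z<hi)&(vio if n=='case' else ~vio); k,l,st,ce=cv2.connectedComponentsWithStats(m.astype(np.uint8)); k=1+np.argmax(st[1:,4]); print(st[k]); rect(P,l==k,n)
E
python3 deck.py; python3 plan.py 594 105 200 179
```

```text
[  105   115   115   217 17730]
case 17730 c 592.4 107.5 size 149 54 ang -0.6 zmed 110.7
[   38    94   216   233 12939]
deck 12939 c 592.4 80.6 size 181 161 ang -1.6 zmed 75.8
[   70   140   505   340 67131]
sheet 67131 c 594.0 210.5 size 129 125 ang 89.5 zmed 210.4
t 7.8 pos [610.3 209.3 259.9] rot [-179.99    0.    178.68] F [-0.5  0.7 -1.3] op 0.0614 gf 33.0
  shift [ 0.069 -0.523  0.3  ] turn [-0.     0.    -0.005]
  shift [ 0.071 -0.523  0.3  ] turn [-0.     0.    -0.005]
```

View pics/w3.png

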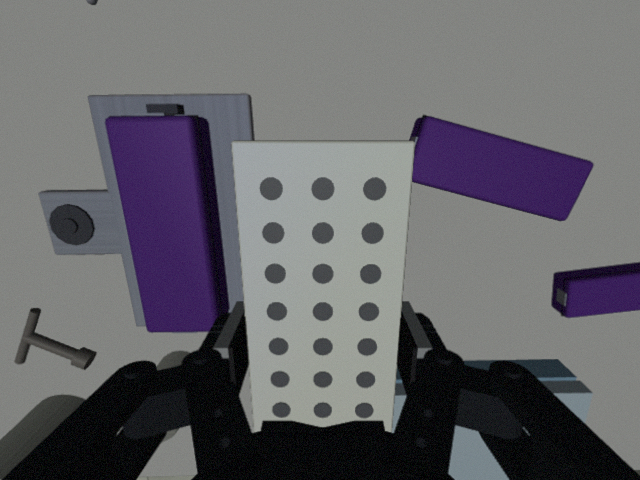

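Wrist view: the deck's case is at (165,225), unobstructed on its long edge, and the boss is at (72,225). I fit the axis angle precisely.

```bash
python3 - <<'E'
from h import *
p,P=cloud('wrist'); z=P[...,2]; hsv=cv2.cvtColor(p,cv2.COLOR_RGB2HSV)
vio=(hsv[...,0]>125)&(hsv[...,0]<150)&(hsv[...,1]>80)
m=big(vio&(abs(z-.111)<.005),(165,225))
def edges(m,rows,f):
    for side in (0,-1):
        pts=[]
        for r in rows:
            i=np.where(m[r])[0]
            if len(i)>5: pts.append(P[r,i[side],:2])
        pts=np.array(pts)*1000; a,b=np.polyfit(pts[:,0],pts[:,1],1); res=pts[:,1]-np.polyval([a,b],pts[:,0]); g=abs(res)<3*np.median(abs(res))+.3; a,b=np.polyfit(pts[g,0],pts[g,1],1)
        print(f,side,'ang',np.degrees(np.arctan(a)).round(2),'y at x=592',round(a*592+b,1))
edges(m,range(135,310),'case')
s=(z>.19)&(z<.23); edges(s&(np.arange(640)[None]>200)&(np.arange(640)[None]<440),range(150,290),'sheet')
dk=big((abs(z-.0757)<.004)&~vio,(105,150)); edges(dk[:, :],range(110,180),'deckL')
b=(np.abs(z-.078)<.012)&(p.sum(2)<230); b[:,110:]=0; b[:200]=0;b[250:]=0
q=P[b]*1000; print('boss',q[:,:].mean(0),(q.min(0)+q.max(0))/2,b.sum())
E
```

```text
case 0 ang -0.51 y at x=592 81.5
case -1 ang -0.59 y at x=592 133.9
sheet 0 ang -1.37 y at x=592 180.1
sheet -1 ang -1.41 y at x=592 241.3
deckL 0 ang 0.07 y at x=592 53.4
deckL -1 ang -26.3 y at x=592 126.4
boss [591.59642908  23.06861543  79.06627718] [592.22370968  20.90245646  79.04244646] 1419
```

```bash
python3 plan.py 592.8 106.5 180 179.45
```

```text
t 7.8 pos [610.3 209.3 259.9] rot [-179.99    0.    178.68] F [-0.5  0.7 -1.3] op 0.0614 gf 33.0
  shift [ 0.076 -0.516  0.4  ] turn [-0.     0.    -0.013]
  shift [ 0.079 -0.515  0.4  ] turn [-0.     0.    -0.013]
```

Call:
{"op": "apply_moves", "data": {
  "rows": [
    [[0.015,-0.1,0.05],[0,0,0],0.6],
    [[0.04,-0.28,0.2],[0,0,-0.01],0.6],
    [[0.076,-0.516,0.4],[0,0,-0.013],0.6]
  ]
}}

```text
time: 8.15
ee_pos: [0.6018, 0.1576, 0.2198]
tcp_rot: [180.0, 0.1, 179.3]
wrist_force: [0.1, -1.0, -1.0]
opening: 0.0612
grasp_force: 33.0
```

Call:
{"op": "apply_moves", "data": {
  "rows": [
    [[0.03,-0.2,0.15],[0,0,0],0.6],
    [[0.055,-0.37,0.28],[0,0,-0.013],0.6],
    [[0.079,-0.515,0.4],[0,0,-0.013],0.6],
    [[0.079,-0.515,0.4],[0,0,-0.013],0.6],
    [[0.079,-0.515,0.4],[0,0,-0.013],0.6],
    [[0.079,-0.515,0.4],[0,0,-0.013],0.6]
  ]
}}

```text
time: 8.75
ee_pos: [0.5935, 0.1071, 0.1806]
tcp_rot: [180.0, 0.1, 179.7]
wrist_force: [0.0, 0.1, -0.8]
opening: 0.0613
grasp_force: 33.0
```

```bash
python3 plan.py 592.8 106.5 167 179.45; python3 - <<'E'
from h import *
p,d,c=snap('side'); c=p[180:270,250:400][...,::-1]; cv2.imwrite('pics/s4.png',cv2.resize(c,None,fx=5,fy=5,interpolation=cv2.INTER_CUBIC))
E
```

```text
t 8.8 pos [593.5 107.1 180.6] rot [1.7999e+02 6.0000e-02 1.7967e+02] F [ 0.   0.1 -0.8] op 0.0613 gf 33.0
  shift [ 0.007 -0.006  0.136] turn [0.    0.002 0.007]
```

View pics/s4.png

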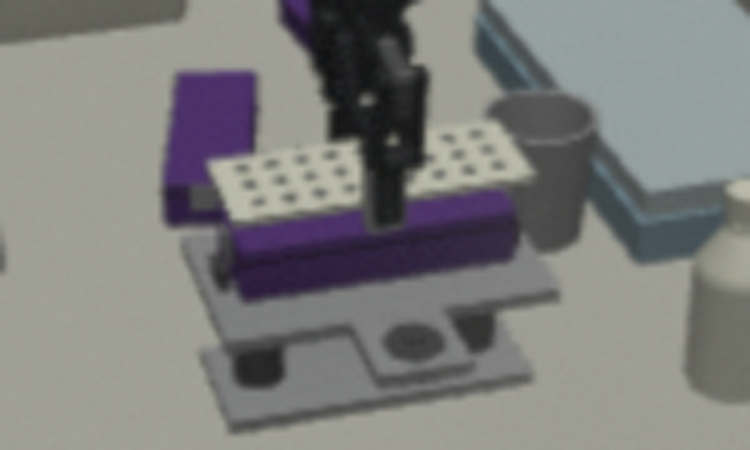

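Call:
{"op": "apply_moves", "data": {
  "rows": [
    [[0.007,0,0.05],[0,0,0.005],0.6],
    [[0.007,0,0.1],[0,0,0.005],0.6],
    [[0.007,0,0.12],[0,0,0.005],0.6],
    [[0.007,0,0.13],[0,0,0.005],0.6],
    [[0.007,0,0.137],[0,0,0.005],0.6],
    [[0.007,0,0.142],[0,0,0.005],0.6],
    [[0.007,0,0.142],[0,0,0.005],0.6]
  ]
}}

```text
time: 9.5
ee_pos: [0.5924, 0.107, 0.1668]
tcp_rot: [180.0, 0.0, 179.6]
wrist_force: [-3.9, 0.8, 7.9]
opening: 0.0612
grasp_force: 33.8
```

Call:
{"op": "apply_moves", "data": {
  "rows": [
    [[0.007,0,0.137],[0,0,0.005],0.76],
    [[0.007,0,0.137],[0,0,0.005],0.8],
    [[0.007,0,0.137],[0,0,0.005],0.9],
    [[0.007,0,0.137],[0,0,0.005],1],
    [[0.007,0,0.137],[0,0,0.005],1],
    [[0.007,0,0.137],[0,0,0.005],1]
  ]
}}

```text
time: 10.1
ee_pos: [0.592, 0.1068, 0.1522]
tcp_rot: [-180.0, 0.0, 179.4]
wrist_force: [-0.5, 0.1, 0.7]
opening: 0.0856
grasp_force: 0.0
```

Call:
{"op": "apply_moves", "data": {
  "rows": [
    [[0,0,-0.1],[0,0,0],1],
    [[0,0,-0.3],[0,0,0],1],
    [[0,0,-0.6],[0,0,0],1],
    [[0,0,-0.95],[0,0,0],1],
    [[0,0,-0.95],[0,0,0],1],
    [[0,0,-0.95],[0,0,0],1]
  ]
}}

```text
time: 10.7
ee_pos: [0.5922, 0.1069, 0.2485]
tcp_rot: [180.0, 0.1, 179.4]
wrist_force: [0.0, -0.2, -0.3]
opening: 0.0853
grasp_force: 0.0
```

```bash
python3 - <<'E'
from h import *
p,d,c=snap('wrist'); cv2.imwrite('pics/w5.png',p[...,::-1])
p,P=cloud('wrist'); z=P[...,2]
def big1(m): 
    n,l,st,ce=cv2.connectedComponentsWithStats(m.astype(np.uint8)); return l==1+np.argmax(st[1:,4])
rect(P,big1((abs(z-.117)<.0045)),'sheet'); 
m=big1((abs(z-.076)<.004)); rect(P,m,'deck')
E
python3 plan.py 700 200 260 254
```

```text
sheet 23351 c 594.4 108.2 size 160 62 ang -0.5 zmed 116.9
deck 16858 c 592.7 81.5 size 179 161 ang -0.6 zmed 75.9
t 10.8 pos [591.9 106.9 247.2] rot [-1.7999e+02  2.0000e-02  1.7940e+02] F [ 0.2 -0.9 -0.9] op 0.0851 gf 0.0
  shift [-0.357  0.314 -0.043] turn [-0.     0.    -0.829]
  shift [-0.456  0.135 -0.043] turn [-0.     0.    -0.829]
  shift [-0.471 -0.069 -0.043] turn [-0.     0.    -0.829]
```

View pics/w5.png

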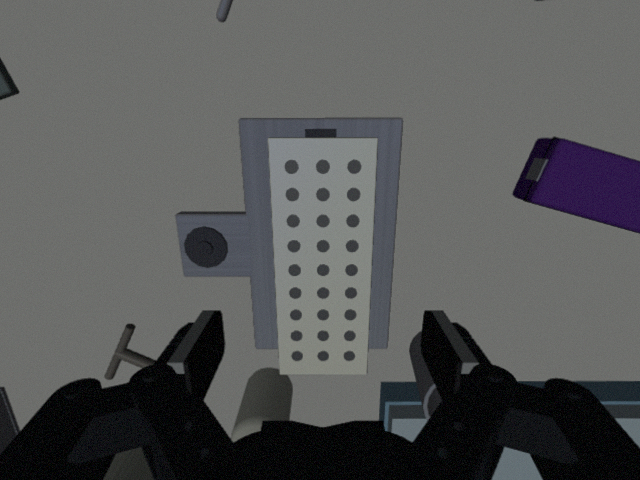

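Wrist view: the sheet lies flat and square on the clipped case, centred at (323,255) and within about 2 mm. Next I go for the loose case.

```bash
python3 plan.py 564 360 200 253.9
```

```text
t 10.8 pos [591.9 106.9 247.2] rot [-1.7999e+02  2.0000e-02  1.7940e+02] F [ 0.2 -0.9 -0.9] op 0.0851 gf 0.0
  shift [0.102 0.843 0.157] turn [-0.     0.    -0.828]
  shift [-0.262  0.808  0.157] turn [-0.     0.    -0.828]
  shift [-0.577  0.623  0.157] turn [-0.     0.    -0.828]
```

Call:
{"op": "apply_moves", "data": {
  "rows": [
    [[0.034,0.28,0.05],[0,0,-0.27],1],
    [[0.068,0.56,0.1],[0,0,-0.55],1],
    [[0.102,0.843,0.157],[0,0,-0.828],1],
    [[0.102,0.843,0.157],[0,0,-0.828],1]
  ]
}}

```text
time: 11.15
ee_pos: [0.5814, 0.1937, 0.2289]
tcp_rot: [180.0, -0.2, -155.4]
wrist_force: [0.7, -1.0, -0.8]
opening: 0.0852
grasp_force: 0.0
```

Call:
{"op": "apply_moves", "data": {
  "rows": [
    [[-0.087,0.27,0.05],[0,0,-0.27],1],
    [[-0.174,0.54,0.1],[0,0,-0.55],1],
    [[-0.262,0.808,0.157],[0,0,-0.828],1],
    [[-0.262,0.808,0.157],[0,0,-0.828],1]
  ]
}}

```text
time: 11.55
ee_pos: [0.5723, 0.2776, 0.2133]
tcp_rot: [179.9, -0.1, -130.6]
wrist_force: [0.1, -0.1, -0.1]
opening: 0.0858
grasp_force: 0.0
```

Call:
{"op": "apply_moves", "data": {
  "rows": [
    [[-0.19,0.21,0.05],[0,0,-0.27],1],
    [[-0.38,0.42,0.1],[0,0,-0.55],1],
    [[-0.577,0.623,0.157],[0,0,-0.828],1],
    [[-0.577,0.623,0.157],[0,0,-0.828],1],
    [[-0.577,0.623,0.157],[0,0,-0.828],1],
    [[-0.577,0.623,0.157],[0,0,-0.828],1]
  ]
}}

```text
time: 12.15
ee_pos: [0.5642, 0.3589, 0.1998]
tcp_rot: [180.0, -0.0, -106.3]
wrist_force: [0.0, 0.7, -0.2]
opening: 0.0852
grasp_force: 0.0
```

```bash
cat > case.py <<'E'
from h import *
p,d,c=snap('wrist')
p,P=cloud('wrist'); z=P[...,2]; hsv=cv2.cvtColor(p,cv2.COLOR_RGB2HSV)
m=(hsv[...,0]>125)&(hsv[...,0]<150)&(hsv[...,1]>80)&(abs(z-.035)<.005)
n,l,st,ce=cv2.connectedComponentsWithStats(m.astype(np.uint8)); k=1+np.argmax(st[1:,4]); print(st[k]); x,y,a=rect(P,l==k,'case')
from plan import plan
plan(x,y,74,a+180)
E
python3 case.py
```

```text
[  281   142    79   196 14181]
case 14181 c 564.9 360.3 size 149 53 ang 74.0 zmed 34.8
t 12.2 pos [564.3 358.8 200. ] rot [-1.7999e+02 -2.0000e-02 -1.0627e+02] F [-0.4  0.3 -0. ] op 0.0855 gf 0.0
  shift [-0.008 -0.001  0.63 ] turn [-0.    -0.    -0.005]
  shift [-0.008 -0.001  0.63 ] turn [-0.    -0.    -0.005]
```

Call:
{"op": "apply_moves", "data": {
  "rows": [
    [[-0.01,0,0.25],[0,0,-0.01],1],
    [[-0.01,0,0.55],[0,0,-0.01],1],
    [[-0.01,0,0.85],[0,0,-0.01],1],
    [[-0.01,0,0.95],[0,0,-0.01],1],
    [[-0.01,0,0.95],[0,0,-0.01],1]
  ]
}}

```text
time: 12.7
ee_pos: [0.5639, 0.3599, 0.1037]
tcp_rot: [179.9, -0.1, -105.9]
wrist_force: [0.7, -0.5, -0.6]
opening: 0.0856
grasp_force: 0.0
```

Call:
{"op": "apply_moves", "data": {
  "rows": [
    [[0,0,0.15],[0,0,0],1],
    [[0,0,0.27],[0,0,0],1],
    [[0,0,0.3],[0,0,0],1],
    [[0,0,0.3],[0,0,0],1],
    [[0,0,0.3],[0,0,0],0.5],
    [[0,0,0.3],[0,0,0],0.5],
    [[0,0,0.3],[0,0,0],0.5],
    [[0,0,0.3],[0,0,0],0.5],
    [[0,0,0.3],[0,0,0],0.5],
    [[0,0,0.3],[0,0,0],0.5],
    [[0,0,0.3],[0,0,0],0.5],
    [[0,0,0.3],[0,0,0],0.5]
  ],
  "force": 60
}}

```text
time: 13.9
ee_pos: [0.5647, 0.3612, 0.0758]
tcp_rot: [-179.9, 0.1, -105.8]
wrist_force: [-0.3, -0.5, 5.8]
opening: 0.0535
grasp_force: 65.1
```

```bash
python3 plan.py 592 106.3 200 179.45 564.6 359.8 170 253.9
```

```text
t 13.9 pos [564.6 359.8 170. ] rot [-1.7993e+02  6.0000e-02 -1.0578e+02] F [-0.3 -0.5  5.8] op 0.0535 gf 65.1
  shift [ 0.787 -0.322 -0.1  ] turn [ 0.    -0.     0.827]
  shift [ 0.579 -0.622 -0.1  ] turn [ 0.    -0.     0.827]
  shift [ 0.264 -0.808 -0.1  ] turn [ 0.    -0.     0.827]
```

Call:
{"op": "apply_moves", "data": {
  "rows": [
    [[0,0,-0.05],[0,0,0],0.5],
    [[0,0,-0.2],[0,0,0],0.5],
    [[0,0,-0.4],[0,0,0],0.5],
    [[0,0,-0.65],[0,0,0],0.5],
    [[0,0,-0.87],[0,0,0],0.5],
    [[0,0,-0.96],[0,0,0],0.5],
    [[0,0,-0.96],[0,0,0],0.5]
  ]
}}

```text
time: 14.6
ee_pos: [0.5647, 0.3613, 0.1726]
tcp_rot: [-179.9, 0.1, -105.8]
wrist_force: [-0.5, 0.8, -2.1]
opening: 0.0529
grasp_force: 64.4
```

Call:
{"op": "apply_moves", "data": {
  "rows": [
    [[0.08,-0.03,-0.02],[0,0,0.08],0.5],
    [[0.23,-0.09,-0.06],[0,0,0.24],0.5],
    [[0.45,-0.18,-0.11],[0,0,0.47],0.5],
    [[0.787,-0.322,-0.2],[0,0,0.827],0.5]
  ]
}}

```text
time: 15.0
ee_pos: [0.5729, 0.2766, 0.1884]
tcp_rot: [179.9, -0.2, -128.7]
wrist_force: [0.5, -0.6, -3.2]
opening: 0.0533
grasp_force: 64.3
```

Call:
{"op": "apply_moves", "data": {
  "rows": [
    [[0.19,-0.2,-0.065],[0,0,0.275],0.5],
    [[0.38,-0.41,-0.13],[0,0,0.55],0.5],
    [[0.579,-0.622,-0.2],[0,0,0.827],0.5]
  ]
}}

```text
time: 15.3
ee_pos: [0.5861, 0.1913, 0.2094]
tcp_rot: [180.0, -0.1, -153.6]
wrist_force: [0.0, 0.3, -2.4]
opening: 0.053
grasp_force: 64.3
```

Call:
{"op": "apply_moves", "data": {
  "rows": [
    [[0.09,-0.27,-0.07],[0,0,0.28],0.5],
    [[0.16,-0.5,-0.13],[0,0,0.52],0.5],
    [[0.22,-0.67,-0.17],[0,0,0.7],0.5],
    [[0.25,-0.77,-0.2],[0,0,0.79],0.5],
    [[0.264,-0.808,-0.2],[0,0,0.827],0.5],
    [[0.264,-0.808,-0.2],[0,0,0.827],0.5],
    [[0.264,-0.808,-0.2],[0,0,0.827],0.5]
  ]
}}

```text
time: 16.0
ee_pos: [0.599, 0.1092, 0.2302]
tcp_rot: [-180.0, -0.0, -178.0]
wrist_force: [0.7, 0.6, -3.7]
opening: 0.0532
grasp_force: 64.3
```

```bash
python3 plan.py 592 106.3 196 179.45; python3 - <<'E'
from h import *
p,d,c=snap('side'); c=p[150:270,240:400][...,::-1]; cv2.imwrite('pics/s6.png',cv2.resize(c,None,fx=5,fy=5,interpolation=cv2.INTER_CUBIC))
p,d,c=snap('wrist'); p,P=cloud('wrist'); z=P[...,2]; hsv=cv2.cvtColor(p,cv2.COLOR_RGB2HSV)
m=(hsv[...,0]>125)&(hsv[...,0]<150)&(hsv[...,1]>80)&(z>.17)&(z<.22); m[300:]=0
for r in (180,220,260):
    i=np.where(m[r])[0]; print(r,P[r,i[0]+1],P[r,i[-1]-1])
q=P[m]; print('end x',np.percentile(q[:,0],[0.5,2]), np.median(q[:,2]))
E
```

```text
t 16.0 pos [599.  109.2 230.2] rot [-1.8000e+02 -5.0000e-02 -1.7798e+02] F [ 0.7  0.6 -3.7] op 0.0532 gf 64.3
  shift [ 0.071 -0.026  0.342] turn [-0.    -0.002  0.086]
180 [0.5335405  0.08258245 0.18950768] [0.5319057  0.13371279 0.18791224]
220 [0.54699335 0.08281871 0.18826984] [0.54499829 0.13394045 0.18885979]
260 [0.56087331 0.08362505 0.18941006] [0.5596801  0.13469605 0.18770869]
end x [0.52177291 0.52273122] 0.18940035907842895
```

View pics/s6.png

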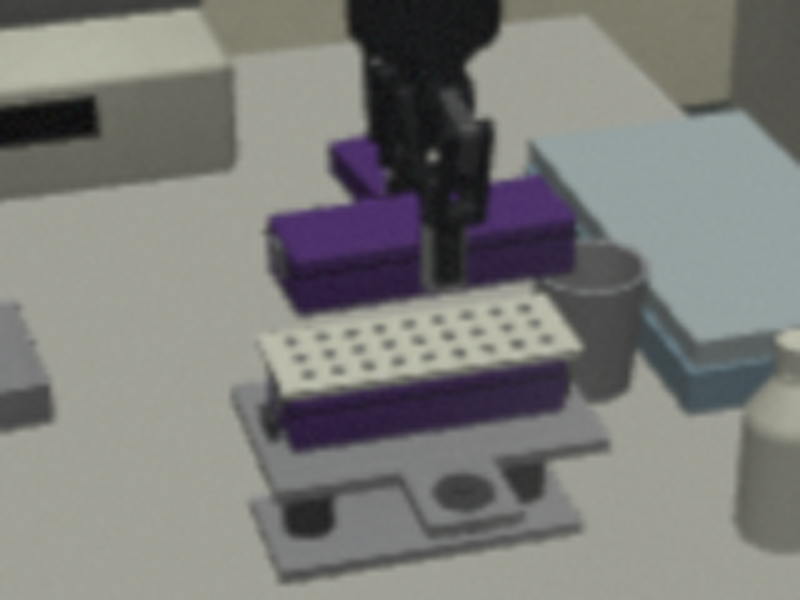

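Call:
{"op": "apply_moves", "data": {
  "rows": [
    [[0.02,-0.01,0.05],[0,0,0.03],0.5],
    [[0.045,-0.028,0.12],[0,0,0.086],0.5],
    [[0.045,-0.028,0.22],[0,0,0.086],0.5],
    [[0.045,-0.028,0.3],[0,0,0.086],0.5],
    [[0.045,-0.028,0.33],[0,0,0.086],0.5],
    [[0.045,-0.028,0.33],[0,0,0.086],0.5],
    [[0.045,-0.028,0.33],[0,0,0.086],0.5]
  ]
}}

```text
time: 16.8
ee_pos: [0.5949, 0.1055, 0.1981]
tcp_rot: [-180.0, 0.0, 179.3]
wrist_force: [0.6, 0.4, -3.3]
opening: 0.0531
grasp_force: 64.3
```

```bash
python3 plan.py 594.5 106.3 193 179.45
```

```text
t 16.8 pos [594.9 105.5 198.1] rot [-1.7999e+02  2.0000e-02  1.7933e+02] F [ 0.6  0.4 -3.3] op 0.0531 gf 64.3
  shift [0.004 0.008 0.051] turn [-0.     0.001 -0.004]
```

Call:
{"op": "apply_moves", "data": {
  "rows": [
    [[0.004,0.008,0.02],[0,0,0],0.5],
    [[0.004,0.008,0.033],[0,0,0],0.5],
    [[0.004,0.008,0.043],[0,0,0],0.5],
    [[0.004,0.008,0.05],[0,0,0],0.5],
    [[0.004,0.008,0.055],[0,0,0],0.5],
    [[0.004,0.008,0.055],[0,0,0],0.5]
  ]
}}

```text
time: 17.4
ee_pos: [0.5944, 0.1063, 0.1928]
tcp_rot: [-180.0, 0.0, 179.3]
wrist_force: [-2.0, -0.6, 1.8]
opening: 0.0531
grasp_force: 64.6
```

Call:
{"op": "apply_moves", "data": {
  "rows": [
    [[0,0,0],[0,0,0],0.66],
    [[0,0,0],[0,0,0],0.72],
    [[0,0,0],[0,0,0],0.85],
    [[0,0,0],[0,0,0],1],
    [[0,0,0],[0,0,0],1],
    [[0,0,-0.1],[0,0,0],1],
    [[0,0,-0.3],[0,0,0],1],
    [[0,0,-0.6],[0,0,0],1],
    [[0,0,-0.9],[0,0,0],1],
    [[0,0,-0.9],[0,0,0],1],
    [[0,0,-0.9],[0,0,0],1]
  ]
}}

```text
time: 18.5
ee_pos: [0.5947, 0.1064, 0.2835]
tcp_rot: [180.0, 0.1, 179.3]
wrist_force: [0.3, 0.4, -1.0]
opening: 0.0853
grasp_force: 0.0
```

```bash
python3 - <<'E'
from h import *
p,d,c=snap('wrist'); cv2.imwrite('pics/w7.png',p[...,::-1])
p,P=cloud('wrist'); z=P[...,2]; hsv=cv2.cvtColor(p,cv2.COLOR_RGB2HSV)
vio=(hsv[...,0]>125)&(hsv[...,0]<150)&(hsv[...,1]>80)
def big1(m): 
    n,l,st,ce=cv2.connectedComponentsWithStats(m.astype(np.uint8)); return l==1+np.argmax(st[1:,4])
rect(P,big1(vio&(abs(z-.152)<.005)),'case2'); rect(P,big1((abs(z-.117)<.0045)),'sheet(part)'); 
m=big1((abs(z-.076)<.004)); rect(P,m,'deck')
b=(np.abs(z-.079)<.004)&(p.sum(2)<240)&(P[...,1]<.045)&(P[...,1]>0)&(abs(P[...,0]-.593)<.025); 
b=big1(b);q=P[b]*1000; print('boss',q.mean(0),np.ptp(q,0)); (x,y),r=cv2.minEnclosingCircle(q[:,:2].astype(np.float32)); print(x,y,r)
p,d,c=snap('top'); p,P=cloud('top'); z=P[...,2]
b=(z>.06)&(z<.1)&(P[...,1]<.03)&(P[...,1]>-.02)&(abs(P[...,0]-.593)<.05); rect(P,b,'tab top')
E
python3 plan.py 484 -267 260 107
```

```text
case2 18699 c 592.0 107.4 size 149 54 ang -0.7 zmed 151.8
sheet(part) 330 c 515.8 109.0 size 62 7 ang 85.2 zmed 116.9
deck 13627 c 592.7 81.5 size 180 161 ang -0.5 zmed 75.9
boss [591.44109128  22.40602806  79.10256538] [32.99677319 32.37058546  7.92105315]
592.5216674804688 21.474777221679688 16.75655746459961
tab top 162 c 593.2 16.0 size 48 26 ang -0.1 zmed 77.7
t 18.6 pos [594.3 106.3 281.7] rot [-1.7998e+02 -6.0000e-02  1.7932e+02] F [ 1.  -0.2 -0.7] op 0.0852 gf 0.0
  shift [ 0.265 -0.936  0.055] turn [-0.    -0.     0.603]
  shift [-0.039 -0.972  0.055] turn [-0.    -0.     0.603]
  shift [-0.339 -0.912  0.054] turn [-0.    -0.     0.603]
  shift [-0.605 -0.762  0.054] turn [-0.    -0.     0.603]
```

View pics/w7.png

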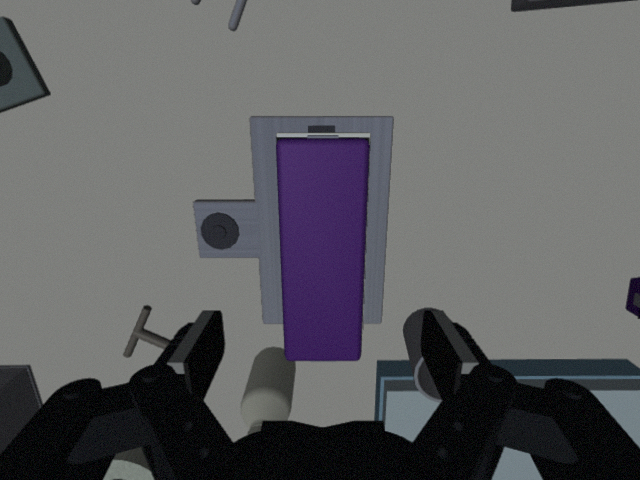

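Wrist view: the second case sits squarely on the sheet at (322,250), and the boss is at (220,231). Now the jack.

Call:
{"op": "apply_moves", "data": {
  "rows": [
    [[0.088,-0.312,0.018],[0,0,0.2],1],
    [[0.176,-0.624,0.036],[0,0,0.4],1],
    [[0.265,-0.936,0.055],[0,0,0.603],1]
  ]
}}

```text
time: 18.9
ee_pos: [0.5661, 0.0123, 0.2755]
tcp_rot: [-179.9, -0.1, 161.0]
wrist_force: [0.9, -0.9, -0.7]
opening: 0.0857
grasp_force: 0.0
```

Call:
{"op": "apply_moves", "data": {
  "rows": [
    [[-0.013,-0.32,0.018],[0,0,0.2],1],
    [[-0.026,-0.65,0.036],[0,0,0.4],1],
    [[-0.039,-0.972,0.055],[0,0,0.603],1]
  ]
}}

```text
time: 19.2
ee_pos: [0.5383, -0.0814, 0.2702]
tcp_rot: [-179.9, -0.1, 142.9]
wrist_force: [0.6, 0.3, 0.7]
opening: 0.0857
grasp_force: 0.0
```

Call:
{"op": "apply_moves", "data": {
  "rows": [
    [[-0.113,-0.3,0.018],[0,0,0.2],1],
    [[-0.226,-0.6,0.036],[0,0,0.4],1],
    [[-0.339,-0.912,0.054],[0,0,0.603],1]
  ]
}}

```text
time: 19.5
ee_pos: [0.5108, -0.1746, 0.2648]
tcp_rot: [-179.9, -0.1, 124.8]
wrist_force: [0.2, 0.1, 0.5]
opening: 0.0854
grasp_force: 0.0
```

Call:
{"op": "apply_moves", "data": {
  "rows": [
    [[-0.2,-0.25,0.018],[0,0,0.2],1],
    [[-0.4,-0.5,0.036],[0,0,0.4],1],
    [[-0.605,-0.762,0.054],[0,0,0.603],1],
    [[-0.605,-0.762,0.054],[0,0,0.603],1],
    [[-0.605,-0.762,0.054],[0,0,0.603],1],
    [[-0.605,-0.762,0.054],[0,0,0.603],1]
  ]
}}

```text
time: 20.1
ee_pos: [0.4841, -0.2662, 0.2601]
tcp_rot: [-180.0, -0.0, 107.0]
wrist_force: [-0.1, -0.6, -0.6]
opening: 0.0853
grasp_force: 0.0
```

```bash
python3 - <<'E'
from h import *
p,d,c=snap('wrist'); cv2.imwrite('pics/w8.png',p[...,::-1])
p,P=cloud('wrist'); z=P[...,2]
def big1(m): 
    n,l,st,ce=cv2.connectedComponentsWithStats(m.astype(np.uint8)); return l==1+np.argmax(st[1:,4])
rect(P,big1(abs(z-.086)<.003),'column'); rect(P,big1(abs(z-.01)<.004),'base')
b=big1(abs(z-.05)<.003); rect(P,b,'saddle'); q=P[b]*1000; print(cv2.minEnclosingCircle(q[:,:2].astype(np.float32)))
E
python3 plan.py 484 -267 119 107
```

```text
column 1328 c 480.9 -258.1 size 33 24 ang -73.8 zmed 85.7
base 11622 c 491.1 -291.7 size 288 64 ang -73.1 zmed 9.8
saddle 1753 c 458.0 -182.1 size 35 35 ang -72.9 zmed 49.8
((457.78289794921875, -182.27879333496094), 17.823989868164062)
t 20.1 pos [ 484.2 -266.   260.3] rot [-1.7998e+02 -2.0000e-02  1.0706e+02] F [0.1 0.5 0.7] op 0.0853 gf 0.0
  shift [-0.005 -0.002  0.707] turn [-0.    -0.     0.001]
  shift [-0.005 -0.002  0.707] turn [-0.    -0.     0.001]
```

View pics/w8.png

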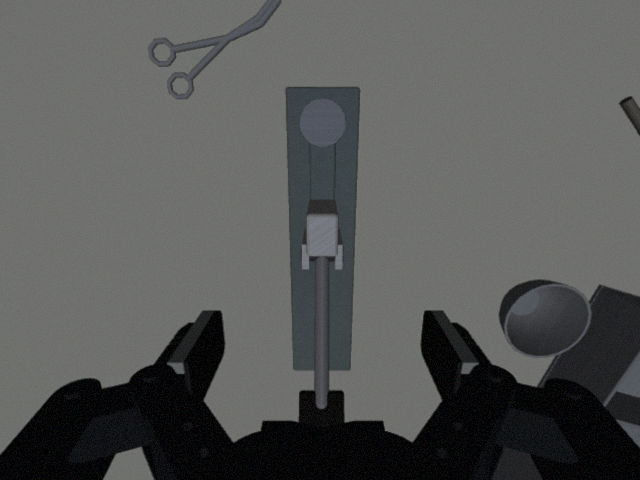

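Wrist view: jack column at (322,232), saddle at (322,122) and paddle at (321,407). Column-saddle distance 79.4 mm matches. Gripping the column.

Call:
{"op": "apply_moves", "data": {
  "rows": [
    [[0.085,-0.008,0.2],[0,0,0.005],1],
    [[0.085,-0.008,0.5],[0,0,0.005],1],
    [[0.085,-0.008,0.8],[0,0,0.005],1],
    [[0.085,-0.008,0.8],[0,0,0.005],1],
    [[0.085,-0.008,0.8],[0,0,0.005],1]
  ]
}}

```text
time: 20.65
ee_pos: [0.4809, -0.2582, 0.1812]
tcp_rot: [-180.0, -0.0, 106.9]
wrist_force: [-0.2, -0.2, 0.9]
opening: 0.0852
grasp_force: 0.0
```

Call:
{"op": "apply_moves", "data": {
  "rows": [
    [[0,0,0.3],[0,0,0],1],
    [[0,0,0.55],[0,0,0],1],
    [[0,0,0.633],[0,0,0],1],
    [[0,0,0.633],[0,0,0],0.6],
    [[0,0,0.633],[0,0,0],0.4],
    [[0,0,0.633],[0,0,0],0.15],
    [[0,0,0.633],[0,0,0],0.15],
    [[0,0,0.633],[0,0,0],0.15],
    [[0,0,0.633],[0,0,0],0.15],
    [[0,0,0.633],[0,0,0],0.15],
    [[0,0,0.633],[0,0,0],0.15],
    [[0,0,0.633],[0,0,0],0.15],
    [[0,0,0.633],[0,0,0],0.15],
    [[0,0,0.633],[0,0,0],0.15]
  ],
  "force": 90
}}

```text
time: 22.05
ee_pos: [0.4813, -0.2592, 0.1187]
tcp_rot: [179.9, 0.1, 106.8]
wrist_force: [0.5, 0.6, 5.4]
opening: 0.023
grasp_force: 90.2
```

```bash
python3 plan.py 592 -110 125 89.45 480.9 -258.1 125 106.9; python3 plan.py 592 -110 125 89.45
```

```text
t 22.1 pos [ 480.9 -258.1  125. ] rot [1.7991e+02 1.0000e-01 1.0681e+02] F [0.5 0.6 5.4] op 0.023 gf 90.2
  shift [0.547 0.747 0.   ] turn [ 0.    -0.     0.291]
  shift [0.654 0.655 0.   ] turn [ 0.    -0.     0.291]
t 22.1 pos [ 481.3 -259.2  118.7] rot [1.7991e+02 1.0000e-01 1.0681e+02] F [0.5 0.6 5.4] op 0.023 gf 90.2
  shift [ 0.554  0.745 -0.031] turn [0.002 0.001 0.289]
  shift [ 0.66   0.653 -0.032] turn [0.002 0.001 0.289]
```

Call:
{"op": "apply_moves", "data": {
  "rows": [
    [[0,0,-0.03],[0,0,0],0.15],
    [[0,0,-0.06],[0,0,0],0.15],
    [[0,0,-0.1],[0,0,0],0.15],
    [[0,0,-0.1],[0,0,0],0.15],
    [[0,0,-0.1],[0,0,0],0.15]
  ]
}}

```text
time: 22.55
ee_pos: [0.4807, -0.2589, 0.1272]
tcp_rot: [-180.0, -0.0, 106.8]
wrist_force: [0.6, -0.1, -7.5]
opening: 0.0231
grasp_force: 88.6
```

```bash
python3 - <<'E'
from h import *
p,d,c=snap('wrist'); p,P=cloud('wrist'); z=P[...,2]
v,u=np.mgrid[:480,:640]; m=(z>.002)&(z<.035)&(u>285)&(u<360)&(v<330); 
q=P[m]; q=q[np.hypot(q[:,0]-.47,q[:,1]+.22)<.12]; ax=np.array([np.cos(np.radians(106.9)),np.sin(np.radians(106.9))]); s=(q[:,:2]-[.481,-.2585])@ax
f=np.polyfit(s,q[:,2],1); print(len(q),'tilt deg',np.degrees(f[0]),'z at col',f[1],s.min(),s.max())
o=sensors.get_obs(); print(o['ee_pos'],o['tcp_rot'],o['wrist_force'],o['torque'])
E
```

```text
5187 tilt deg -0.05153901663521733 z at col 0.018505601767635292 -0.007997080788215429 0.14056330432652792
[ 0.48068231 -0.25893687  0.12710424] [-1.79981753e+02 -6.97971905e-03  1.06806172e+02] [-1.1002183  -0.27729882 -8.30000226] [0.13609557 0.01653876 0.0790049 ]
```

Lifted 8.5 mm, level. Carry it.

Call:
{"op": "apply_moves", "data": {
  "rows": [
    [[0.05,0.07,0],[0,0,0.03],0.15],
    [[0.15,0.2,0],[0,0,0.08],0.15],
    [[0.26,0.36,0],[0,0,0.14],0.15],
    [[0.38,0.52,0],[0,0,0.2],0.15],
    [[0.48,0.66,0],[0,0,0.25],0.15],
    [[0.53,0.73,0],[0,0,0.285],0.15],
    [[0.55,0.748,0],[0,0,0.291],0.15]
  ]
}}

```text
time: 23.3
ee_pos: [0.5369, -0.1839, 0.127]
tcp_rot: [-180.0, -0.0, 98.1]
wrist_force: [0.2, 0.7, -8.5]
opening: 0.023
grasp_force: 89.0
```

Call:
{"op": "apply_moves", "data": {
  "rows": [
    [[0.06,0.06,0],[0,0,0.03],0.15],
    [[0.17,0.17,0],[0,0,0.08],0.15],
    [[0.31,0.31,0],[0,0,0.14],0.15],
    [[0.45,0.45,0],[0,0,0.2],0.15],
    [[0.57,0.57,0],[0,0,0.25],0.15],
    [[0.63,0.63,0],[0,0,0.285],0.15],
    [[0.655,0.655,0],[0,0,0.291],0.15],
    [[0.655,0.655,0],[0,0,0.291],0.15],
    [[0.655,0.655,0],[0,0,0.291],0.15]
  ]
}}

```text
time: 24.2
ee_pos: [0.5919, -0.111, 0.1273]
tcp_rot: [-180.0, 0.0, 89.3]
wrist_force: [0.7, 0.1, -7.5]
opening: 0.0226
grasp_force: 89.2
```

```bash
cat > jack.py <<'E'
from h import *
import sys
p,d,c=snap('wrist'); cv2.imwrite('pics/w9.png',p[...,::-1]); p,P=cloud('wrist'); z=P[...,2]
v,u=np.mgrid[:480,:640]
def big1(m): 
    n,l,st,ce=cv2.connectedComponentsWithStats(m.astype(np.uint8)); return l==1+np.argmax(st[1:,4])
o=sensors.get_obs(); t=o['ee_pos'][:2]
near=(np.hypot(P[...,0]-t[0],P[...,1]-t[1])<.15)
b=big1((z>.045)&(z<.066)&near&(P[...,1]>t[1]+.05)&(P[...,1]<t[1]+.11)); q=P[b]*1000
print('saddle?',b.sum(),q.mean(0) if b.sum() else '',cv2.minEnclosingCircle(q[:,:2].astype(np.float32)))
b=(np.abs(z-.079)<.006)&(p.sum(2)<240)&(P[...,1]<.045)&(P[...,1]>0)&(abs(P[...,0]-.593)<.025)
b=big1(b);q=P[b]*1000; print('boss',b.sum(),q.mean(0),np.ptp(q,0),cv2.minEnclosingCircle(q[:,:2].astype(np.float32)))
m=(abs(z-.076)<.004)&(P[...,1]<.045)&(P[...,1]>-.01)&(abs(P[...,0]-.593)<.04); rect(P,m,'tab')
E
python3 jack.py; python3 plan.py 592 -59 125 89.45
```

```text
saddle? 6926 [592.12024727 -30.13154603  58.55584682] ((592.1040649414062, -30.597646713256836), 17.860719680786133)
boss 684 [593.29014052   1.09877543  74.46009832] [48.84551057  8.13874896  3.62270414] ((592.4542236328125, 4.63359260559082), 24.677825927734375)
tab 4973 c 591.7 4.2 size 50 8 ang -0.2 zmed 75.7
t 24.2 pos [ 591.8 -111.1  127.3] rot [-1.7999e+02  2.0000e-02  8.9330e+01] F [ 0.6 -0.4 -6.9] op 0.0233 gf 89.2
  shift [ 0.521 -0.004  0.023] turn [-0.     0.001 -0.004]
```

Call:
{"op": "apply_moves", "data": {
  "rows": [
    [[0.02,0,0.03],[0,0,0],0.15],
    [[0.08,0,0.045],[0,0,0],0.15],
    [[0.16,0,0.045],[0,0,0],0.15],
    [[0.24,0,0.045],[0,0,0],0.15],
    [[0.32,0,0.045],[0,0,0],0.15],
    [[0.4,0,0.045],[0,0,0],0.15],
    [[0.47,0,0.045],[0,0,0],0.15],
    [[0.517,0,0.045],[0,0,0],0.15],
    [[0.517,0,0.045],[0,0,0],0.15],
    [[0.517,0,0.045],[0,0,0],0.15]
  ]
}}

```text
time: 25.25
ee_pos: [0.5927, -0.0589, 0.1228]
tcp_rot: [-180.0, 0.0, 89.4]
wrist_force: [0.7, 0.3, -7.8]
opening: 0.0232
grasp_force: 89.3
```

```bash
python3 plan.py 592 -59.5 119 89.45
```

```text
t 25.2 pos [592.7 -58.9 122.8] rot [-1.800e+02  2.000e-02  8.936e+01] F [ 0.7  0.3 -7.8] op 0.0232 gf 89.3
  shift [-0.006 -0.007  0.038] turn [-0.     0.001 -0.003]
```

Set it down gently, then release and rise.

Call:
{"op": "apply_moves", "data": {
  "rows": [
    [[-0.004,-0.006,0.015],[0,0,0],0.15],
    [[-0.004,-0.006,0.028],[0,0,0],0.15],
    [[-0.004,-0.006,0.036],[0,0,0],0.15],
    [[-0.004,-0.006,0.042],[0,0,0],0.15],
    [[-0.004,-0.006,0.046],[0,0,0],0.15],
    [[-0.004,-0.006,0.046],[0,0,0],0.15]
  ]
}}

```text
time: 25.85
ee_pos: [0.592, -0.0595, 0.1187]
tcp_rot: [180.0, 0.0, 89.3]
wrist_force: [-4.5, -0.6, 0.0]
opening: 0.0233
grasp_force: 90.0
```

```bash
python3 plan.py 592 -59.5 119 89.45
```

```text
t 25.9 pos [592.  -59.5 118.7] rot [1.7998e+02 4.0000e-02 8.9340e+01] F [-4.5 -0.6  0. ] op 0.0233 gf 90.0
  shift [ 0.    -0.    -0.003] turn [ 0.001  0.001 -0.004]
```

Call:
{"op": "apply_moves", "data": {
  "rows": [
    [[0,0,0],[0,0,0],0.4],
    [[0,0,0],[0,0,0],0.6],
    [[0,0,0],[0,0,0],0.8],
    [[0,0,0],[0,0,0],1],
    [[0,0,0],[0,0,0],1],
    [[0,0,0],[0,0,0],1],
    [[0,0,-0.2],[0,0,0],1],
    [[0,0,-0.5],[0,0,0],1],
    [[0,0,-0.9],[0,0,0],1],
    [[0,0,-0.9],[0,0,0],1]
  ]
}}

```text
time: 26.85
ee_pos: [0.5937, -0.0595, 0.2141]
tcp_rot: [179.5, 0.1, 89.4]
wrist_force: [-0.2, -0.3, 1.0]
opening: 0.0853
grasp_force: 0.0
```

```bash
python3 - <<'E'
from h import *
p,d,c=snap('wrist'); p,P=cloud('wrist'); z=P[...,2]
def big1(m): 
    n,l,st,ce=cv2.connectedComponentsWithStats(m.astype(np.uint8)); return l==1+np.argmax(st[1:,4])
rect(P,big1(abs(z-.086)<.003),'column'); x=P[...,0];y=P[...,1]
b=(np.abs(z-.079)<.005)&(p.sum(2)<240)&(y<.05)&(abs(x-.593)<.025)
b=big1(b);q=P[b]*1000; print('boss',b.sum(),q.mean(0),np.ptp(q,0),cv2.minEnclosingCircle(q[:,:2].astype(np.float32)))
rect(P,big1((abs(z-.0765)<.004)&(y<.045)&(y>-.02)&(abs(x-.593)<.03)),'tab')
rect(P,big1((abs(z-.01)<.003)&(y<.03)),'base')
p,d,c=snap('top'); p,P=cloud('top'); z=P[...,2];x=P[...,0];y=P[...,1]
rect(P,(z>.09)&(z<.13)&(abs(x-.59)<.03)&(y<-.16)&(y>-.24),'paddle(top)')
E
python3 plan.py 590.6 -199 215 89.3
```

```text
column 1868 c 591.6 -58.7 size 34 24 ang -89.9 zmed 85.6
boss 2593 [592.07108003  21.97692835  79.18635601] [32.18067814 32.23741174  9.23941388] ((591.8082885742188, 21.853004455566406), 16.54777717590332)
tab 6642 c 592.2 23.0 size 50 44 ang -0.6 zmed 76.3
base 5371 c 610.6 -122.0 size 233 25 ang 89.3 zmed 9.8
paddle(top) 182 c 591.7 -191.2 size 46 36 ang 87.2 zmed 114.8
t 26.9 pos [592.6 -59.3 209.3] rot [1.7987e+02 2.0000e-02 8.9350e+01] F [-1.2 -0.2 -1.2] op 0.0856 gf 0.0
  shift [-0.698 -0.002 -0.028] turn [0.002 0.    0.001]
  shift [-0.698 -0.002 -0.029] turn [0.002 0.    0.001]
```

Saddle and pad are aligned within 1 mm. Move to the paddle, closing the fingers.

Call:
{"op": "apply_moves", "data": {
  "rows": [
    [[-0.2,0,-0.03],[0,0,0],0.5],
    [[-0.45,0,-0.03],[0,0,0],0],
    [[-0.698,0,-0.03],[0,0,0],0],
    [[-0.698,0,-0.03],[0,0,0],0]
  ],
  "force": 40
}}

```text
time: 27.35
ee_pos: [0.5907, -0.1313, 0.2095]
tcp_rot: [-179.9, 0.0, 89.2]
wrist_force: [0.1, -0.4, -0.2]
opening: 0.0279
grasp_force: 0.0
```

Call:
{"op": "apply_moves", "data": {
  "rows": [
    [[-0.3,0,0],[0,0,0],0],
    [[-0.6,0,0],[0,0,0],0],
    [[-0.698,0,0],[0,0,0],0],
    [[-0.698,0,0],[0,0,0],0],
    [[-0.698,0,0],[0,0,0],0],
    [[-0.698,0,0],[0,0,0],0],
    [[-0.698,0,0],[0,0,0],0]
  ]
}}

```text
time: 28.05
ee_pos: [0.5907, -0.1978, 0.2113]
tcp_rot: [180.0, 0.0, 89.4]
wrist_force: [0.5, -0.0, -0.5]
opening: 0.0001
grasp_force: 0.0
```

```bash
python3 plan.py 590.6 -199 193 89.3
```

```text
t 28.1 pos [ 590.7 -197.8  211.3] rot [179.99   0.    89.42] F [ 0.5 -0.  -0.5] op 0.0001 gf 0.0
  shift [-0.012 -0.     0.183] turn [0.    0.    0.004]
```

Call:
{"op": "apply_moves", "data": {
  "rows": [
    [[0,0,0.12],[0,0,0],0],
    [[0,0,0.2],[0,0,0],0],
    [[-0.02,0,0.27],[0,0,0],0],
    [[-0.05,0,0.33],[0,0,0],0],
    [[-0.075,0,0.39],[0,0,0],0],
    [[-0.1,0,0.45],[0,0,0],0],
    [[-0.12,0,0.51],[0,0,0],0],
    [[-0.135,0,0.57],[0,0,0],0],
    [[-0.15,0,0.63],[0,0,0],0],
    [[-0.16,0,0.69],[0,0,0],0],
    [[-0.17,0,0.75],[0,0,0],0],
    [[-0.175,0,0.8],[0,0,0],0],
    [[-0.176,0,0.85],[0,0,0],0],
    [[-0.176,0,0.89],[0,0,0],0],
    [[-0.176,0,0.92],[0,0,0],0],
    [[-0.176,0,0.92],[0,0,0],0],
    [[-0.176,0,0.92],[0,0,0],0]
  ]
}}

```text
time: 29.75
ee_pos: [0.5908, -0.217, 0.1246]
tcp_rot: [179.7, 0.1, 89.3]
wrist_force: [-13.3, 4.3, 36.1]
opening: -0.0002
grasp_force: 17.5
```

```bash
cat > st.py <<'E'
from h import *
for n in ('side',):
    p,d,c=snap(n); p,P=cloud(n); x,y,z=P[...,0],P[...,1],P[...,2]; hsv=cv2.cvtColor(p,cv2.COLOR_RGB2HSV)
    vio=(hsv[...,0]>125)&(hsv[...,0]<150)&(hsv[...,1]>80)
    b=vio&(abs(x-.592)<.05)&(abs(y-.107)<.02)&(z>.12); print('case2 top z',np.nanmedian(z[b]),b.sum())
    b=~vio&(abs(x-.592)<.023)&(y<.005)&(y>-.0)&(z>.055)&(z<.12); print('tab z',np.nanpercentile(z[b],90))
cv2.imwrite('pics/s10.png',cv2.resize(p[150:410,230:480][...,::-1],None,fx=2.3,fy=2.3))
o=sensors.get_obs(); print(o['time'],o['ee_pos'],o['wrist_force'],np.round(o['tcp_rot'],1))
E
python3 st.py
```

```text
case2 top z 0.17662264861826388 280
tab z 0.10120836594250439
29.8 [ 0.5908278  -0.21701981  0.1246279 ] [-11.82676585   4.37596761  36.03251224] [1.797e+02 1.000e-01 8.930e+01]
```

Deck raised 24.6 mm, so the handle is right down. Now let it come all the way back up.

Call:
{"op": "apply_moves", "data": {
  "rows": [
    [[0,0,-0.07],[0,0,0],0],
    [[0.005,0,-0.13],[0,0,0],0],
    [[0.01,0,-0.19],[0,0,0],0],
    [[0.017,0,-0.25],[0,0,0],0],
    [[0.027,0,-0.31],[0,0,0],0],
    [[0.04,0,-0.37],[0,0,0],0],
    [[0.055,0,-0.43],[0,0,0],0],
    [[0.075,0,-0.49],[0,0,0],0],
    [[0.1,0,-0.55],[0,0,0],0],
    [[0.12,0,-0.61],[0,0,0],0],
    [[0.15,0,-0.68],[0,0,0],0],
    [[0.176,0,-0.76],[0,0,0],0],
    [[0.176,0,-0.86],[0,0,0],0],
    [[0.176,0,-0.92],[0,0,0],0],
    [[0.176,0,-0.92],[0,0,0],0],
    [[0.176,0,-0.92],[0,0,0],0],
    [[0.176,0,-0.92],[0,0,0],0]
  ]
}}

```text
time: 31.5
ee_pos: [0.5904, -0.1989, 0.2107]
tcp_rot: [-180.0, 0.0, 89.3]
wrist_force: [0.0, 0.5, -0.1]
opening: -0.0003
grasp_force: 0.0
```

```bash
python3 st.py; python3 - <<'E'
from h import *
p,P=cloud('side'); x,y,z=P[...,0],P[...,1],P[...,2]
b=(abs(x-.591)<.02)&(y<-.175)&(y>-.22)&(z>.03)&(z<.13); q=P[b]*1000; print('paddle',b.sum(),np.median(q,0),q.max(0))
b=(abs(z-.086)<.006)&(abs(x-.592)<.04)&(abs(y+.06)<.05); rect(P,b,'col side')
E
```

```text
case2 top z 0.1520174587686009 288
tab z 0.07670604598093123
31.55 [ 0.59037287 -0.19890914  0.21070158] [-0.88945461  0.31845387  0.38778277] [-180.    -0.    89.3]
paddle 143 [ 588.24698878 -209.25910821  119.16591398] [ 607.8116319  -175.49924317  125.3812544 ]
col side 102 c 591.7 -62.2 size 33 24 ang -88.7 zmed 85.2
```

```bash
python3 - <<'E'
from h import *
p,d,c=snap('wrist'); p,P=cloud('wrist'); x,y,z=P[...,0],P[...,1],P[...,2]
rect(P,(abs(z-.086)<.003)&(abs(y+.06)<.04)&(abs(x-.592)<.03),'column')
rect(P,(abs(z-.0765)<.004)&(y<.045)&(y>-.02)&(abs(x-.593)<.03),'tab')
p,d,c=snap('side'); p,P=cloud('side'); x,y,z=P[...,0],P[...,1],P[...,2]
rect(P,(abs(z-.0765)<.004)&(y<.045)&(y>-.02)&(abs(x-.593)<.03),'tab side')
E
```

```text
column 2091 c 591.4 -66.6 size 24 19 ang -0.9 zmed 85.8
tab 0 c 0.0 0.0 size 0 0 ang 0.0 zmed nan
tab side 139 c 585.3 21.4 size 51 37 ang 78.5 zmed 76.5
  return _methods._mean(a, axis=axis, dtype=dtype,
  ret = ret.dtype.type(ret / rcount)
```

Deck back down, handle fully up, jack has not moved. Final press.

Call:
{"op": "apply_moves", "data": {
  "rows": [
    [[0,0,0.12],[0,0,0],0],
    [[0,0,0.2],[0,0,0],0],
    [[-0.02,0,0.27],[0,0,0],0],
    [[-0.05,0,0.33],[0,0,0],0],
    [[-0.075,0,0.39],[0,0,0],0],
    [[-0.1,0,0.45],[0,0,0],0],
    [[-0.12,0,0.51],[0,0,0],0],
    [[-0.135,0,0.57],[0,0,0],0],
    [[-0.15,0,0.63],[0,0,0],0],
    [[-0.16,0,0.69],[0,0,0],0],
    [[-0.17,0,0.75],[0,0,0],0],
    [[-0.175,0,0.8],[0,0,0],0],
    [[-0.176,0,0.85],[0,0,0],0],
    [[-0.176,0,0.88],[0,0,0],0],
    [[-0.176,0,0.9],[0,0,0],0],
    [[-0.176,0,0.9],[0,0,0],0],
    [[-0.176,0,0.9],[0,0,0],0],
    [[-0.176,0,0.9],[0,0,0],0],
    [[-0.176,0,0.9],[0,0,0],0]
  ]
}}

```text
time: 33.55
ee_pos: [0.5908, -0.217, 0.1253]
tcp_rot: [179.8, 0.1, 89.3]
wrist_force: [-8.3, 2.8, 27.9]
opening: 0.0
grasp_force: 13.6
```

```bash
python3 st.py
```

```text
case2 top z 0.17644798676685702 276
tab z 0.10097256264926022
33.6 [ 0.5908007  -0.21698058  0.12529599] [-9.1701992   4.09953883 28.54574662] [1.798e+02 1.000e-01 8.930e+01]
```

View pics/s10.png

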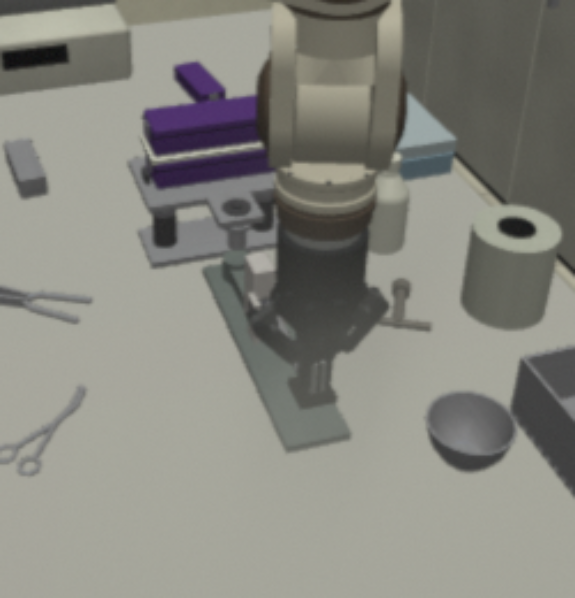

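The picture shows the stack level on the raised deck (200,150). The saddle is under the pad (236,240), and the fingertips hold the paddle down (312,385). Handing in.

```bash
python3 -c "
from workcell import bot; print(bot.job_done())"
```

```text
the job is handed in; nothing more can be done
None
```

The job is handed in: the sheet and the second case sit squarely on the clipped case, the jack was pumped once, and the gripper now holds its handle right down with the deck up about 24.5 mm, at 33.6 s. I haven't seen the verdict.

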